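Tap the bench block home under the press

TASK

Set up the bench press: lift the brass cube off its bed and stand it on the bench, then take the square wooden drift from the punch block and, touching the flat steel bench block with the drift only, nudge it in small taps along its guides until it is fully home against the back stop hidden in the throat. The stop is only lightly clamped: feel for it and do not push it off its setting. Leave the drift in the punch block or on the bench, clear of the press, and leave the tin, bowl and tape where they are.

Things in the scene. Friction and masses are not known exactly. Their poses are not given: they have to be found in the camera images.
- press: Grey bench press fixed to the bench, 285 x 136 mm, its ram bar up to z = 300. Origin at bench height under the middle of the throat's mouth (front face of the head); x points into the throat, away from the operator, z up. In its frame (mm): steel bed at z = 40, x -125 to 130; two rails on the bed, tops at z = 50, x -90 to 135, |y| = 33.8 to 46.4. Lever on the right cheek, leaning back.
- throat_mouth (a point): Point on the bed surface (z = 40) in the middle of the throat's mouth, right above the press's origin; same axes. From here on the throat is a tunnel: cheek plates at |y| = 50 to 65 mm up to z = 216, closed plate at the back. From x = 49 to 131 a 5 mm guide plate covers the channel, its underside at z = 63; the ram's stamp (x = 47 to 81) hangs down to it in the middle.
- head_edge (a point): Middle of the head's lower front edge, 95 mm above throat_mouth; same axes. The head reaches from here 130 mm back and 78 mm up, filling the space between the cheeks, so a tool reaching the block inside must slope in under this edge (about 40 degrees from vertical fits at every stop setting).
- stop_boss (a point): Rear end of the fixed boss behind the press that carries the back stop (same axes as the press). The stop itself is inside: a steel pad 40 mm wide, in the middle, flat upright face towards the operator (z = 43 to 59 mm), on a rod along x held only by a thumbscrew. Its face stands anywhere from x = 82 to 107 mm in the press frame: find it by feel. It holds about 16 N, then slips back.
- bench_block: Flat ground steel block, 64 x 64 x 20 mm, about 0.64 kg, lying on the press bed between the guide rails (1.8 mm play each side), partly in the throat. Origin at the centre of its underside, x axis along the press's x when in place. Its near face (x = -32 mm) is the one to tap. It slides at about 2.5 to 6 N and stays where it is left.
- dapping_cube: Brass cube with hemispherical hollows, 50 x 50 x 51 mm, 0.9 kg, standing on the press bed between the rails, in front of the bench block. Origin at the centre of its underside; faces along its x and y axes. The bench to the left of the bed is clear for it (about x = -55, y = +128 mm in the press frame); further forward and right lie other things.
- punch_stand: Wooden punch block fixed on the bench, 110 (x) x 60 (y) x 42 mm, origin at the centre of its underside. A 20 mm square hole at x = -30 mm, y = 0, 30 mm deep (floor at z = 12 mm) holds the drift; four fixed steel ball punches stand at x = +12 and +38 mm, their tops up to 70 mm above the bench.
- drift: Square hardwood drift with brass ends, 16 x 16 x 130 mm, 80 g, standing upright in the punch block's hole, its lower 30 mm in the hole. Origin at the centre of its lower end face, z axis along it towards the upper end; flats along its x and y axes. Grip it about 80 mm from the lower end and work with the lower end.
- flux_tin: Round tin, 63 mm across, 24 mm high, a bystander on the bench. Origin at the centre of its underside.
- glass_bowl: Small glass bowl, 69 mm across, 36 mm high, a bystander. Origin at the centre of its underside.
- tape_ring: Roll of masking tape lying flat, 67 mm across, 19 mm high, a bystander. Origin at the centre of its underside.
Not all that is in view belongs to the job. What is shaped like the dapping_cube but green or red is not meant.

How it is judged:
On the way, in this order (a step that is already met when the one before it is completed fails the run):
1. the brass cube stands upright on the bench, off the press and let go, before the block is home (contact force between dapping_cube and press below 0.05 N and height (world z) of dapping_cube below 0.006 m and angle between dapping_cube's own z axis and vertical below 0.1 rad and linear speed of dapping_cube below 0.02 m/s and angular speed of dapping_cube below 0.2 rad/s and contact force between dapping_cube and the fingers below 0.05 N and not (x of back_stop_c0 in the frame of bench_block below 0.0378 m and z of bench_block in the frame of throat_mouth below 0.002 m and angle between the x axis of bench_block and the x axis of press, either way round below 0.06 rad)), for 0.2 s.
2. the bench block lies fully home against the back stop (x of back_stop_c0 in the frame of bench_block below 0.0378 m and z of bench_block in the frame of throat_mouth below 0.002 m and angle between the x axis of bench_block and the x axis of press, either way round below 0.06 rad), for 0.2 s.
At the end, for the whole second after the job is handed in: Bench block flat between the guides, within 1.8 mm of the back stop, which stands within 2.5 mm of its setting; cube upright on the bench, drift on the bench or in the punch block, both off the press and 90 mm or more from the throat's mouth; all let go and still (all of step 2 and contact force between each of dapping_cube, drift and press below 0.05 N and height (world z) of dapping_cube below 0.006 m and angle between dapping_cube's own z axis and vertical below 0.1 rad and linear speed of each of dapping_cube, drift, bench_block below 0.02 m/s and angular speed of each of dapping_cube, drift, bench_block below 0.2 rad/s and contact force between each of dapping_cube, drift and the fingers below 0.05 N and height (world z) of drift below 0.05 m); the robot touches nothing.
It fails at once if the back stop is pushed more than 2.5 mm off its setting (distance of back_stop_c0 from where it was at the start of the episode above 0.0025 m).
It fails at once if the bench block is touched by the gripper or arm instead of the drift (contact force between any of the fingers, the arm and bench_block above 0.5 N).
It fails at once if a bystander (tin, bowl, tape) is moved more than 15 mm (distance of any of flux_tin, glass_bowl, tape_ring from where it was at the start of the episode above 0.015 m).
It also fails if it takes over 72 s, if anything falls off the work surface, if the arm or the gripper's body presses on something with over 40 N, if the wrist force passes 120 N, or if a joint passes its speed limit or range.

ROBOT

A 6-joint arm with a two-finger parallel gripper is mounted at the origin on a cart in front of the work surface, level with it; the furniture and walls round the work are solid. World frame = base frame: x ahead of the robot, y to its left, z up, the work surface at z = 0. Lengths are in m, angles in rad, forces in N, time in s.
With the tool pointing down it reaches from about 0.3 to 0.875 m from the base axis. Payload 4.2 kg.
Tool frame: the origin (TCP) lies midway between the tips of the shut fingers; the grasp point (between the pads) lies 19 mm behind it (manip.hold_point_z is the distance from the TCP to the grasp point, in m); z points along the fingers, y is the line along which they close (so a half turn about z gives the same grasp; the last joint's range is limited). The gripper opens to 85 mm and grips with 20 to 120 N. Pads are 22 mm wide; open, the fingers measure 114 mm over their backs; the gripper's body (76 mm by 85 mm) begins 54 mm behind the grasp point. The pads swing forward as they close: fully open they stand 13 mm farther back than shut.
Start: joints at [1.104, 0.32, 1.565, -0, 1.257, -0.02], TCP at [0.248, 0.519, 0.231] pointing down, gripper open.
Joint ranges: [-3.11, 3.11], [-0.84, 2.01], [0.21, 2.61], [-1.34, 4.49], [0.05, 2.63], [-2.56, 2.56]. Speed limits (rad/s): [2.57, 2.57, 3.14, 3.14, 3.14, 3.14].

INTERFACE

Orientations are given as a unit quaternion [w, x, y, z].
In Python, from plant import status, camera, camera_model, manip gives the robot as it stands.
- The arm moves only by the tool step_arm, never from a script. Its argument "commands" is a list of rows, each a list of 7 numbers: the shift along the world's x, y, z in units of 500 mm (1.0 is 500 mm), then the turn, a rotation vector about the world's x, y, z in units of 0.5 rad (1.0 is 0.5 rad), then the closure, from -1 (fully open) to 1 (shut). In form: [[x, y, z, ax, ay, az, gripper], ...]. A call has 1 to 10 rows; each row is the pose to reach, as a shift and turn from the pose commanded when the call began; what a row does not reach only later rows make up. A row lasts 1/12 s, in which the tool goes at most 41.7 mm and 7.16 degrees, less where a joint would pass 70% of its speed; a pose out of reach is approached as far as the arm can. A call with a number of a shift or a turn outside -1 to 1 is refused whole. A call with a gripper value outside its range is refused whole. The fingers move at their own pace and stop on an object; the grip force is fixed at half the most. Time passes only in rows, so rows that repeat a pose let the fingers close. It gives the time, the measured TCP pose, the force, the opening and the grip force at its end, in the units of the state.
- status.get_state(): the state, without advancing time (a new reading comes with each control period).
- camera(name): name is "scene" or "top"; returns the picture (400x640x3 uint8, red, green, blue); there is no depth.
- camera_model(name): a dict with "mtx" (3x3 intrinsics, pixels), "rvec" (rotation vector, rad) and "tvec" (3), from world to camera coordinates, as OpenCV has them. Camera axes: x right, y down, z forward; pixel columns grow to the right and rows downward; lengths in m; the calibration is good to about 2 mm. A picture is of the moment at which its call begins. camera_model takes no time and is no camera call.
- manip.finish_job(): hands the job in; it is judged then, once.
The state is a dict: "t": time; "q": joint angles; "joint_vel": joint speeds; "joint_efforts": joint torques, N m; "ee_pos": TCP position; "ee_rot": TCP orientation; "ft_force": force on the tool from outside, world axes, zero at the start; "wrist_torque": the same for the moment, N m; "gripper_width": opening from 0.0 (shut) to 1.0 (fully open); "gripper_force": force on a finger pad.
Only numpy, scipy, OpenCV 4.12 (cv2) and the standard library are available. Lean on these libraries where they do the work, as an engineer would, in place of code of your own. Each camera call takes 0.05 s, during which the arm holds its last target. There are 200 camera calls.

## Working session

There is one attempt and no reset: what is moved stays moved. The work goes in short steps, Python scripts to look and compute and a tool call to move; the robot and the scene stay as the last step left them, time stands still between calls to the robot, and variables do not carry over. Pictures are saved under pics/ and viewed, at most 10 in all, crops included, and the job is handed in when it is done.

Besides the shell and the picture viewer there is one more tool, called by a JSON object that holds its "op" and its "data". step_arm: Moves the arm, as the interface text tells. Shifts and turns lie within -1 to 1; 1 stands for 500 mm of shift or 0.5 rad of turn. Its arguments: {"type":"object","properties":{"commands":{"type":"array","items":{"type":"array","items":{"type":"number"}}}},"required":["commands"]}

```bash
mkdir -p pics
python3 - <<'E'
from plant import status, camera, camera_model, manip
import cv2
for n in("scene","top"):
    im=camera(n); cv2.imwrite(f"pics/{n}0.png",im[...,::-1])
    m=camera_model(n); print(n,{k:__import__('numpy').array(v).round(4).tolist() for k,v in m.items()})
print(status.get_state())
E
```

```text
scene {'mtx': [[495.782, 0.0, 322.0249], [0.0, 495.782, 196.9793], [0.0, 0.0, 1.0]], 'rvec': [0.7487, -2.36, 1.425], 'tvec': [0.5352, 0.2061, 1.2157]}
top {'mtx': [[497.488, 0.0, 323.6045], [0.0, 497.488, 201.4773], [0.0, 0.0, 1.0]], 'rvec': [2.1497, -2.087, 0.2034], 'tvec': [0.0916, 0.5919, 1.6771]}
{'t': 0.1, 'q': array([ 1.10397411e+00,  3.20236217e-01,  1.56554697e+00,  1.29290033e-05,
        1.25743339e+00, -2.00070640e-02]), 'joint_vel': array([-0.00041756, -0.00270924, -0.00182175, -0.00075289, -0.0005016 ,
       -0.00173559]), 'joint_efforts': array([ 2.95845450e-03, -4.16410446e+01, -2.34703875e+01,  2.52080861e-05,
        4.95440720e-03, -1.27761631e-06]), 'ee_pos': array([0.24826   , 0.51816559, 0.23056552]), 'ee_rot': array([-2.01664417e-04,  2.21555671e-01,  9.75147387e-01, -7.86544579e-04]), 'ft_force': array([ 0.7924862 , -0.02709892, -0.13182132]), 'wrist_torque': array([ 0.01863539, -0.04699292,  0.01788715]), 'gripper_force': 0.0, 'gripper_width': 1.0000746556122073}
```

View pics/scene0.png

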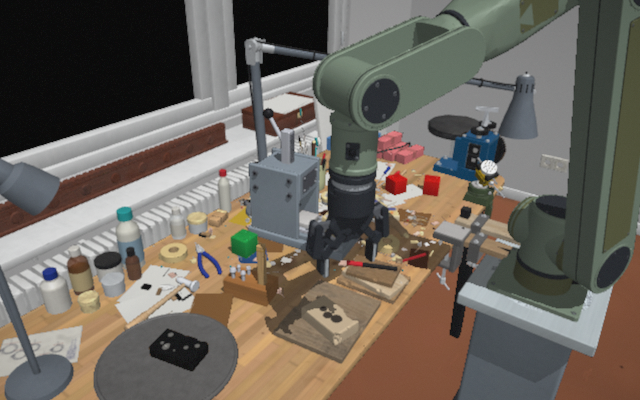

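View pics/top0.png

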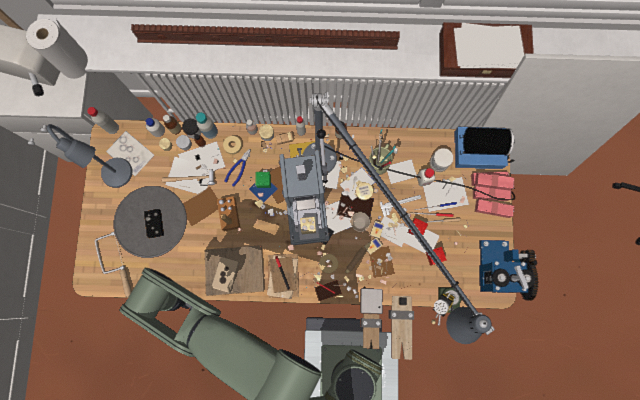

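The top view shows the press at about (305,200) with the cube on its bed near (309,222), and the punch block near (228,212). The green cube at (263,178) and the red ones at (435,255) are decoys. I'll enlarge both views to confirm.

Run:
```python
import cv2
a=cv2.imread("pics/top0.png")[140:260,210:370]; cv2.imwrite("pics/topc.png",cv2.resize(a,None,fx=5,fy=5,interpolation=cv2.INTER_CUBIC))
a=cv2.imread("pics/scene0.png")[120:300,200:440]; cv2.imwrite("pics/scenec.png",cv2.resize(a,None,fx=3.3333,fy=3.3333,interpolation=cv2.INTER_CUBIC))
```

```text
(no output)
```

View pics/topc.png

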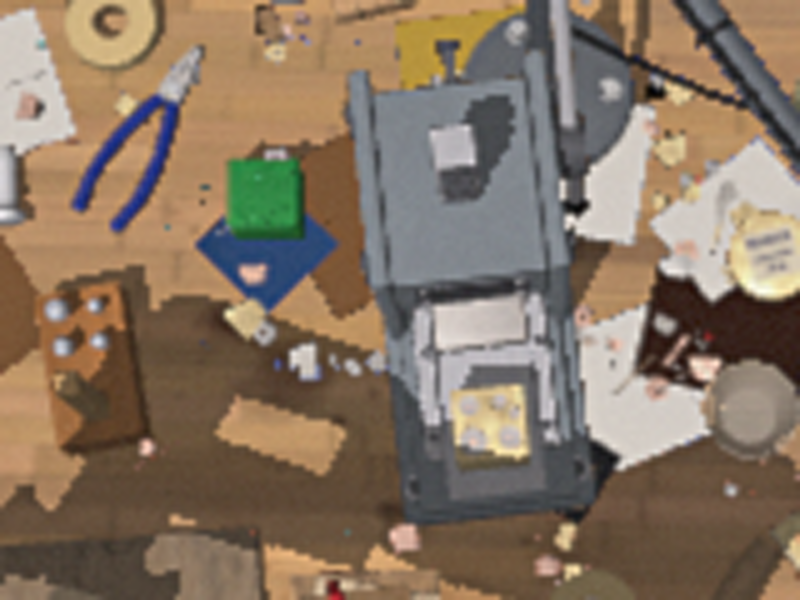

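View pics/scenec.png

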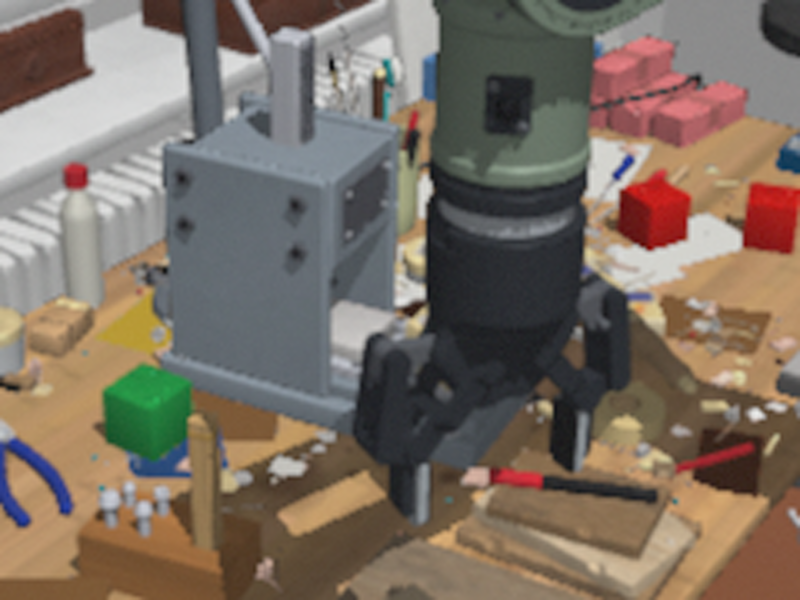

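```bash
cat > h.py <<'E'
import numpy as np, cv2
from scipy.optimize import least_squares
from plant import status, camera, camera_model, manip
M={n:camera_model(n) for n in("top","scene")}
def proj(n,P):
    m=M[n]; return cv2.projectPoints(np.asarray(P,float).reshape(-1,3),np.array(m["rvec"]),np.array(m["tvec"]),np.array(m["mtx"]),None)[0][:,0]
def ray(n,px,z):
    m=M[n];R=cv2.Rodrigues(np.array(m["rvec"]))[0];c=-R.T@np.array(m["tvec"])
    d=R.T@np.linalg.inv(np.array(m["mtx"]))@np.array([*px,1.]);return c+d*(z-c[2])/d[2]
tc=lambda p:(210+(p[0]+.5)/5-.5,140+(p[1]+.5)/5-.5)
sc=lambda p:(200+p[0]*.3,120+p[1]*.3)
def place(p,P):
    P=np.asarray(P,float);c,s=np.cos(p[2]),np.sin(p[2])
    return np.c_[p[0]+c*P[:,0]-s*P[:,1],p[1]+s*P[:,0]+c*P[:,1],P[:,2]]
def fit(obs,p0):  # obs: (cam,px,localpoint)
    f=lambda p:np.concatenate([proj(c,place(p,[P]))[0]-px for c,px,P in obs])
    r=least_squares(f,p0,loss="soft_l1",x_scale=[.1,.1,.1]);return r.x,f(r.x).reshape(-1,2)
E
python3 - <<'E'
from h import *
np.set_printoptions(precision=4,suppress=True)
for n in M:
    R=cv2.Rodrigues(np.array(M[n]["rvec"]))[0];print(n,"cam at",-R.T@np.array(M[n]["tvec"]))
for nm,p,z in [("headFL",(385,288),.213),("headFR",(555,268),.213),("headRL",(372,95),.213),("headRR",(528,80),.213),("baseFL",(405,522),.04),("baseFR",(592,508),.04),
 ("railL",(428,432),.05),("railR",(548,440),.05),("blkNL",(436,349),.06),("blkNR",(527,340),.06),("cFL",(456,458),.091),("cFR",(528,450),.091),("cRR",(524,386),.091),("cRL",(452,391),.091),
 ("stRL",(38,293),.042),("stRR",(122,283),.042),("stFR",(148,438),.042),("stFL",(62,452),.042),("driftTop",(65,382),.142),("driftBase",(100,413),.042),
 ("b1",(55,310),.065),("b2",(95,305),.065),("b3",(64,346),.065),("b4",(99,341),.065),("bowl",(752,405),.03),("ram",(454,145),.3)]:
    print(nm,ray("top",tc(p),z))
for nm,p,z in [("drTop",(203,420),.142),("drBase",(207,547),.042),("chF",(328,185),.216),("chR",(165,148),.216),("blkNL",(330,355),.06)]:
    print("S",nm,ray("scene",sc(p),z))
E
```

```text
top cam at [0.2551 0.1001 1.7597]
scene cam at [-0.0936  1.1165  0.7427]
headFL [0.5688 0.226  0.213 ]
headFR [0.585  0.1186 0.213 ]
headRL [0.6954 0.2399 0.213 ]
headRR [0.7085 0.1398 0.213 ]
baseFL [0.439 0.219 0.04 ]
baseFR [0.4525 0.0897 0.04  ]
railL [0.5009 0.205  0.05  ]
railR [0.4978 0.1216 0.05  ]
blkNL [0.5577 0.2012 0.06  ]
blkNR [0.5659 0.1383 0.06  ]
cFL [0.4778 0.1828 0.091 ]
cFR [0.4847 0.1344 0.091 ]
cRR [0.5284 0.1385 0.091 ]
cRL [0.5236 0.1873 0.091 ]
stRL [0.5927 0.4841 0.042 ]
stRR [0.6016 0.4254 0.042 ]
stFR [0.492  0.4003 0.042 ]
stFL [0.4805 0.4595 0.042 ]
driftTop [0.5138 0.4398 0.142 ]
driftBase [0.5086 0.4348 0.042 ]
b1 [0.5765 0.4663 0.065 ]
b2 [0.5808 0.4388 0.065 ]
b3 [0.5513 0.4584 0.065 ]
b4 [0.5555 0.4344 0.065 ]
bowl [ 0.5297 -0.0208  0.03  ]
ram [0.6408 0.181  0.3   ]
S drTop [0.5069 0.4466 0.142 ]
S drBase [0.5051 0.4498 0.042 ]
S chF [0.5601 0.2408 0.216 ]
S chR [0.6979 0.2639 0.216 ]
S blkNL [0.5684 0.2267 0.06  ]
```

Run:
```python
from h import *
np.set_printoptions(precision=4,suppress=True)
T=lambda p,P:("top",np.array(tc(p)),P); S=lambda p,P:("scene",np.array(sc(p)),P)
press,r=fit([T((385,288),(0,.05,.213)),T((555,268),(0,-.05,.213)),T((372,95),(.13,.05,.213)),T((528,80),(.13,-.05,.213)),
 T((428,432),(-.09,.04,.05)),T((548,440),(-.09,-.04,.05)),S((328,185),(0,.065,.216)),S((165,148),(.131,.065,.216))],[.577,.172,.13]);print("press",press);print(r)
cube,r=fit([T((456,458),(-.025,.025,.051)),T((528,450),(-.025,-.025,.051)),T((524,386),(.025,-.025,.051)),T((452,391),(.025,.025,.051))],[.5,.16,.1])
f=[("top",o,np.array(P)+[0,0,.04]) for o,P in [(tc((456,458)),(-.025,.025,.051)),(tc((528,450)),(-.025,-.025,.051)),(tc((524,386)),(.025,-.025,.051)),(tc((452,391)),(.025,.025,.051))]]
cube,r=fit(f,[.5,.16,.1]);print("cube",cube);print(r)
st,r=fit([T((38,293),(.055,.03,.042)),T((122,283),(.055,-.03,.042)),T((148,438),(-.055,-.03,.042)),T((65,382),(-.03,0,.142)),T((100,413),(-.03,-.0,.042)),
 S((203,420),(-.03,0,.142)),S((207,547),(-.03,0.003,.042))],[.54,.44,.2]);print("stand",st);print(r)
np.savez("poses.npz",press=press,cube=cube,st=st)
def box(x0,x1,y0,y1,z0,z1):return [[x,y,z] for z in(z0,z1) for x,y in((x0,y0),(x1,y0),(x1,y1),(x0,y1))]
B=[(press,box(0,.13,-.05,.05,.135,.213),(0,0,255)),(press,box(-.09,.135,.0338,.0464,.04,.05),(255,0,0)),(press,box(-.09,.135,-.0464,-.0338,.04,.05),(255,0,0)),(press,box(0,.131,.05,.065,.04,.216),(255,255,0)),
 (cube,box(-.025,.025,-.025,.025,.04,.091),(0,255,0)),(st,box(-.055,.055,-.03,.03,0,.042),(255,0,255)),(st,box(-.038,-.022,-.008,.008,.042,.142),(0,255,255))]
outs=[]
for n,(x0,x1,y0,y1),k in(("top",(210,340,145,250),5),("scene",(220,340,150,300),3.5)):
    a=cv2.resize(cv2.imread(f"pics/{n}0.png")[y0:y1,x0:x1],None,fx=k,fy=k,interpolation=cv2.INTER_CUBIC)
    for p,b,c in B:
        q=((proj(n,place(p,b))-[x0,y0]+.5)*k-.5).round().astype(int)
        for i in range(4):
            for u,v in((i,(i+1)%4),(4+i,4+(i+1)%4),(i,i+4)):cv2.line(a,tuple(q[u].tolist()),tuple(q[v].tolist()),c,1,cv2.LINE_AA)
    outs.append(a)
h=max(o.shape[0] for o in outs)
im=np.hstack([cv2.copyMakeBorder(o,0,h-o.shape[0],0,0,cv2.BORDER_CONSTANT) for o in outs]);print(im.shape)
cv2.imwrite("pics/ov.png",cv2.resize(im,(800,int(im.shape[0]*800/im.shape[1])),interpolation=cv2.INTER_AREA))
```

```text
press [0.5765 0.1739 0.1404]
[[ 0.8355 -0.1857]
 [-1.8426  0.4078]
 [-0.4648 -0.8455]
 [-0.8226 -1.1459]
 [ 0.962   5.5001]
 [-0.0612  1.3653]
 [-1.7605 -1.1441]
 [ 2.1729 -0.8751]]
cube [0.5036 0.1608 0.105 ]
[[-0.0705  0.5002]
 [ 0.2934  0.9936]
 [ 0.0304 -0.7672]
 [-0.2502 -0.6733]]
stand [0.5413 0.445  0.1749]
[[-0.0556  0.6841]
 [ 0.0886  0.2684]
 [-1.6178 -0.1284]
 [-0.0603  0.6217]
 [-1.3648 -0.9183]
 [ 0.339  -2.156 ]
 [-0.0428 -2.5818]]
(525, 1070, 3)
```

View pics/ov.png

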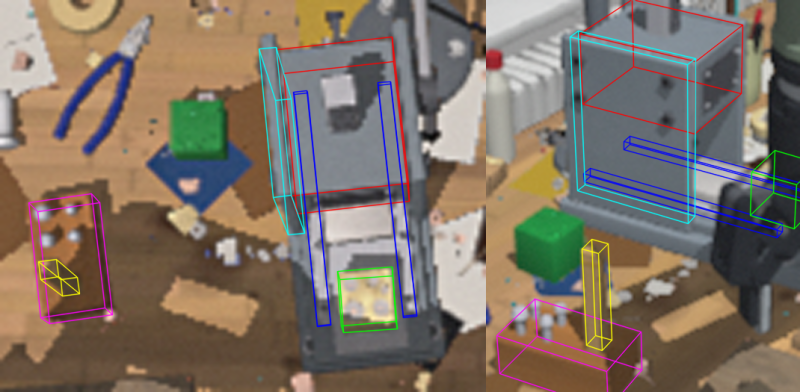

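The overlay fits well: press (0.5765, 0.174, yaw 0.14), brass cube (0.504, 0.161), drift about (0.512, 0.440). The only brass cube is the one on the bed at top pixel (308,225); the green one (263,178) and red ones (435,255) are decoys. I'll move above the brass cube now.

{"op": "step_arm", "data": {"commands": [[0.511, -0.715, -0.08, 0, 0, 1, -1], [0.511, -0.715, -0.08, 0, 0, 1, -1], [0.511, -0.715, -0.08, 0, 0, 1, -1], [0.511, -0.715, -0.08, 0, 0, 1, -1], [0.511, -0.715, -0.08, 0, 0, 1, -1], [0.511, -0.715, -0.08, 0, 0, 1, -1], [0.511, -0.715, -0.08, 0, 0, 1, -1], [0.511, -0.715, -0.08, 0, 0, 1, -1], [0.511, -0.715, -0.08, 0, 0, 1, -1], [0.511, -0.715, -0.08, 0, 0, 1, -1]]}}

```text
t: 0.93
ee_pos: [0.4838, 0.1882, 0.1942]
ee_rot: [-0.0, -0.027, 1.0, 0.0]
ft_force: [0.3, 1.1, 1.1]
gripper_width: 0.997
gripper_force: 0.0
```

{"op": "step_arm", "data": {"commands": [[0, 0, 0, 0, 0, 0.104, -1], [0, 0, 0, 0, 0, 0.104, -1], [0, 0, 0, 0, 0, 0.104, -1], [0, 0, 0, 0, 0, 0.104, -1]]}}

```text
t: 1.27
ee_pos: [0.4827, 0.1908, 0.1945]
ee_rot: [-0.0, -0.053, 0.999, 0.0]
ft_force: [0.2, 0.4, 0.1]
gripper_width: 1.004
gripper_force: 0.0
```

{"op": "step_arm", "data": {"commands": [[0.042, -0.06, 0, 0, 0, 0, -1], [0.042, -0.06, -0.04, 0, 0, 0, -1], [0.042, -0.06, -0.1, 0, 0, 0, -1], [0.042, -0.06, -0.16, 0, 0, 0, -1], [0.042, -0.06, -0.22, 0, 0, 0, -1], [0.042, -0.06, -0.275, 0, 0, 0, -1], [0.042, -0.06, -0.275, 0, 0, 0, -1], [0.042, -0.06, -0.275, 0, 0, 0, -1]]}}

```text
t: 1.93
ee_pos: [0.5031, 0.161, 0.0565]
ee_rot: [-0.001, -0.053, 0.999, -0.0]
ft_force: [0.4, 0.5, 0.2]
gripper_width: 1.007
gripper_force: 0.0
```

{"op": "step_arm", "data": {"commands": [[0, 0, 0, 0, 0, 0, 1], [0, 0, 0, 0, 0, 0, 1], [0, 0, 0, 0, 0, 0, 1], [0, 0, 0, 0, 0, 0, 1], [0, 0, 0, 0, 0, 0, 1], [0, 0, 0, 0, 0, 0, 1], [0, 0, 0, 0, 0, 0, 1], [0, 0, 0, 0, 0, 0, 1]]}}

```text
t: 2.6
ee_pos: [0.5056, 0.1608, 0.0592]
ee_rot: [0.002, -0.053, 0.999, 0.001]
ft_force: [0.2, 1.3, 6.5]
gripper_width: 0.572
gripper_force: 64.7
```

Run:
```python
from h import *
a=camera("scene")[170:290,270:390,::-1];b=camera("top")[150:250,250:370,::-1]
cv2.imwrite("pics/g1.png",np.hstack([cv2.resize(a,(400,400),interpolation=2),cv2.resize(b,(400,400),interpolation=2)]))
```

```text
(no output)
```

View pics/g1.png

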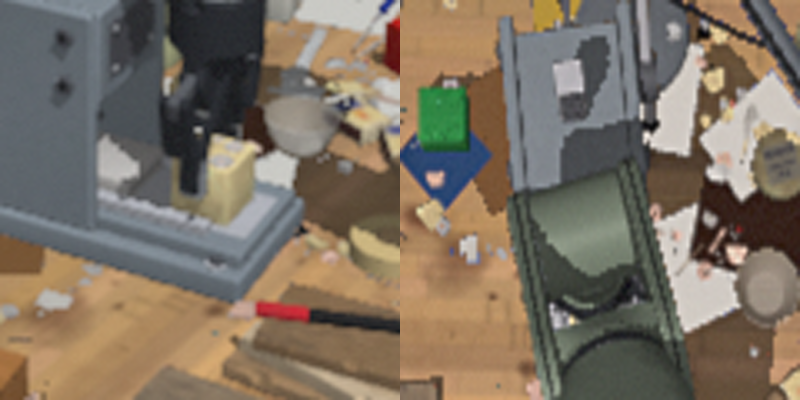

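Cube gripped squarely. Lifting it and carrying it left.

{"op": "step_arm", "data": {"commands": [[0, 0, 0.04, 0, 0, 0, 1], [0, 0, 0.08, 0, 0, 0, 1], [0, 0, 0.12, 0, 0, 0, 1], [-0.005, 0.06, 0.12, 0, 0, 0, 1], [-0.005, 0.12, 0.12, 0, 0, 0, 1], [-0.005, 0.18, 0.12, 0, 0, 0, 1], [-0.005, 0.24, 0.12, 0, 0, 0, 1], [-0.005, 0.274, 0.12, 0, 0, 0, 1], [-0.005, 0.274, 0.12, 0, 0, 0, 1]]}}

```text
t: 3.45
ee_pos: [0.5011, 0.3006, 0.1162]
ee_rot: [-0.0, -0.054, 0.999, 0.001]
ft_force: [0.5, 0.5, -8.5]
gripper_width: 0.573
gripper_force: 67.1
```

{"op": "step_arm", "data": {"commands": [[0, 0, -0.05, 0, 0, 0, 1], [0, 0, -0.1, 0, 0, 0, 1], [0, 0, -0.14, 0, 0, 0, 1], [0, 0, -0.17, 0, 0, 0, 1], [0, 0, -0.185, 0, 0, 0, 1], [0, 0, -0.185, 0, 0, 0, 1]]}}

```text
t: 3.95
ee_pos: [0.4999, 0.2956, 0.0222]
ee_rot: [-0.003, -0.052, 0.999, -0.001]
ft_force: [-0.1, 0.3, -8.7]
gripper_width: 0.574
gripper_force: 66.9
```

{"op": "step_arm", "data": {"commands": [[0, 0, -0.003, 0, 0, 0, 1], [0, 0, -0.006, 0, 0, 0, 1], [0, 0, -0.006, 0, 0, 0, 1]]}}

```text
t: 4.2
ee_pos: [0.5024, 0.2973, 0.0225]
ee_rot: [0.001, -0.053, 0.999, 0.0]
ft_force: [-0.3, -0.0, -8.8]
gripper_width: 0.578
gripper_force: 67.0
```

{"op": "step_arm", "data": {"commands": [[0, 0, -0.003, 0, 0, 0, 1], [0, 0, -0.003, 0, 0, 0, 1]]}}

```text
t: 4.37
ee_pos: [0.502, 0.2972, 0.0206]
ee_rot: [0.0, -0.053, 0.999, 0.0]
ft_force: [0.3, -0.4, -8.7]
gripper_width: 0.573
gripper_force: 67.1
```

{"op": "step_arm", "data": {"commands": [[0, 0, -0.003, 0, 0, 0, 1], [0, 0, -0.003, 0, 0, 0, 1]]}}

```text
t: 4.53
ee_pos: [0.5021, 0.2973, 0.0193]
ee_rot: [0.0, -0.053, 0.999, 0.0]
ft_force: [-0.7, -0.5, -5.0]
gripper_width: 0.575
gripper_force: 67.5
```

{"op": "step_arm", "data": {"commands": [[0, 0, -0.001, 0, 0, 0, 0.5], [0, 0, -0.001, 0, 0, 0, -0.5], [0, 0, -0.001, 0, 0, 0, -0.5], [0, 0, -0.001, 0, 0, 0, -0.5], [0, 0, -0.001, 0, 0, 0, -0.5], [0, 0, -0.001, 0, 0, 0, -0.5], [0, 0, 0.03, 0, 0, 0, -0.5], [0, 0, 0.1, 0, 0, 0, -0.5], [0, 0, 0.18, 0, 0, 0, -0.5], [0, 0, 0.26, 0, 0, 0, -0.5]]}}

```text
t: 5.37
ee_pos: [0.5013, 0.2968, 0.1496]
ee_rot: [-0.001, -0.053, 0.999, -0.0]
ft_force: [-0.1, 0.6, 0.5]
gripper_width: 0.748
gripper_force: 0.0
```

Run:
```python
from h import *
s=status.get_state();print(s["q"].round(3),s["ee_pos"],s["gripper_width"],s["ft_force"].round(1))
p=np.load("poses.npz")["st"];print(p,place(p,[[-.03,0,.142]]))
```

```text
[ 0.515  0.394  1.668  0.     1.081 -1.161] [0.50127696 0.29678557 0.1495664 ] 0.7480892688711679 [-0.1  0.6  0.5]
[0.5412645  0.44503664 0.17494613] [[0.51172242 0.43981498 0.142     ]]
```

{"op": "step_arm", "data": {"commands": [[0, 0, 0.08, 0, 0, 0.138, -1], [0.021, 0.06, 0.08, 0, 0, 0.138, -1], [0.021, 0.12, 0.08, 0, 0, 0.138, -1], [0.021, 0.18, 0.08, 0, 0, 0.138, -1], [0.021, 0.24, 0.08, 0, 0, 0.138, -1], [0.021, 0.286, 0.08, 0, 0, 0.138, -1], [0.021, 0.286, 0.08, 0, 0, 0.138, -1], [0.021, 0.286, 0.08, 0, 0, 0.138, -1]]}}

```text
t: 6.03
ee_pos: [0.5119, 0.441, 0.188]
ee_rot: [-0.0, -0.088, 0.996, -0.0]
ft_force: [-0.1, -0.9, -0.1]
gripper_width: 0.995
gripper_force: 0.0
```

Run:
```python
from h import *
a=camera("scene");s=status.get_state();print(s["ee_pos"])
cv2.imwrite("pics/g2.png",cv2.resize(a[160:310,220:340,::-1],None,fx=4,fy=4,interpolation=2))
```

```text
[0.51198723 0.43989438 0.18811926]
```

View pics/g2.png

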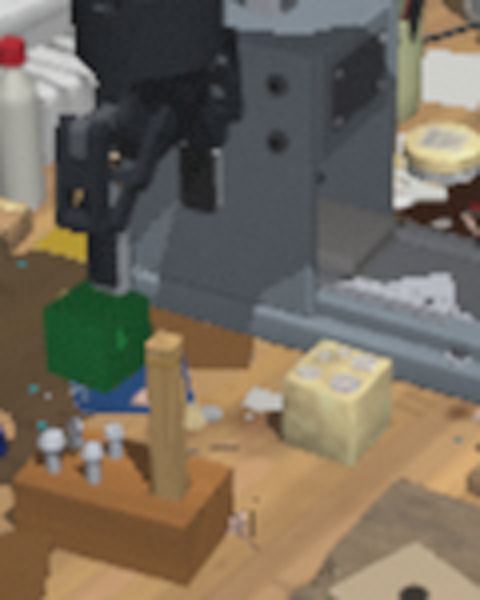

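Run:
```python
from h import *
y=np.array([-np.sin(.175),np.cos(.175),0]);c=np.array([.512,.44,.201])
cr=lambda P:((proj("scene",P)-[220,160]+.5)*4-.5).round(0)
print(cr([c+y*.05,c-y*.05,c]),cr([[.512,.44,.142],[.507,.44,.142],[.512,.445,.142]]))
```

```text
[[112. 289.]
 [209. 202.]
 [162. 243.]] [[166. 337.]
 [173. 340.]
 [160. 341.]]
```

{"op": "step_arm", "data": {"commands": [[-0.005, 0.005, -0.05, 0, 0, 0, -1], [-0.005, 0.005, -0.1, 0, 0, 0, -1], [-0.005, 0.005, -0.15, 0, 0, 0, -1], [-0.005, 0.005, -0.2, 0, 0, 0, -1], [-0.005, 0.005, -0.227, 0, 0, 0, -1], [-0.005, 0.005, -0.227, 0, 0, 0, -1], [-0.005, 0.005, -0.227, 0, 0, 0, 0.3], [-0.005, 0.005, -0.227, 0, 0, 0, 0.3], [-0.005, 0.005, -0.227, 0, 0, 0, 0.3], [-0.005, 0.005, -0.227, 0, 0, 0, 0.3]]}}

```text
t: 6.92
ee_pos: [0.5105, 0.4429, 0.0768]
ee_rot: [0.001, -0.087, 0.996, 0.001]
ft_force: [-0.6, -0.3, -0.6]
gripper_width: 0.454
gripper_force: 0.0
```

Run:
```python
from h import *
a=camera("scene");b=camera("top");s=status.get_state();print(s["ee_pos"],s["ft_force"],s["gripper_width"])
cv2.imwrite("pics/g3.png",np.hstack([cv2.resize(a[200:300,215:305,::-1],(450,500),interpolation=2),cv2.resize(b[170:250,200:256,::-1],(350,500),interpolation=2)]))
```

```text
[0.51014486 0.44285138 0.07618909] [ 0.82525076  0.67166303 -0.40524355] 0.3482718157815898
```

View pics/g3.png

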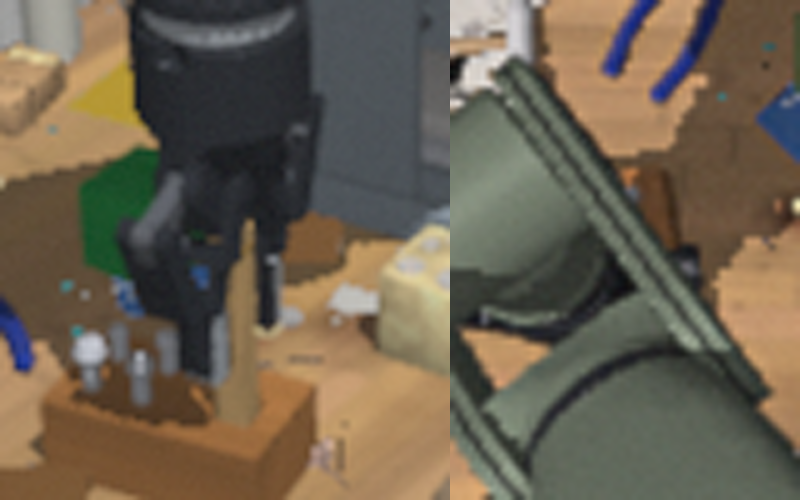

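{"op": "step_arm", "data": {"commands": [[0, 0, 0, 0, 0, 0, 0.6], [0, 0, 0, 0, 0, 0, 0.6], [0, 0, 0, 0, 0, 0, 0.6], [0, 0, 0, 0, 0, 0, 0.6], [0, 0, 0, 0, 0, 0, 0.6]]}}

```text
t: 7.43
ee_pos: [0.51, 0.4416, 0.0755]
ee_rot: [0.0, -0.087, 0.996, -0.001]
ft_force: [1.4, -5.1, 4.8]
gripper_width: 0.201
gripper_force: 4.4
```

{"op": "step_arm", "data": {"commands": [[0, -0.002, 0, 0, 0, 0, 0.6], [0, -0.003, 0, 0, 0, 0, 1], [0, -0.003, 0, 0, 0, 0, 1], [0, -0.003, 0, 0, 0, 0, 1], [0, -0.003, 0, 0, 0, 0, 1]]}}

```text
t: 7.85
ee_pos: [0.5102, 0.4403, 0.0756]
ee_rot: [0.0, -0.087, 0.996, -0.001]
ft_force: [0.5, -4.8, 5.1]
gripper_width: 0.178
gripper_force: 58.2
```

{"op": "step_arm", "data": {"commands": [[0, 0, 0.02, 0, 0, 0, 1], [0, 0, 0.05, 0, 0, 0, 1], [0, 0, 0.09, 0, 0, 0, 1], [0, 0, 0.15, 0, 0, 0, 1], [0, 0, 0.22, 0, 0, 0, 1], [0, 0, 0.28, 0, 0, 0, 1], [0, 0, 0.28, 0, 0, 0, 1], [0, 0, 0.28, 0, 0, 0, 1]]}}

```text
t: 8.52
ee_pos: [0.5102, 0.4428, 0.2178]
ee_rot: [0.002, -0.087, 0.996, 0.003]
ft_force: [-0.6, -0.1, -2.0]
gripper_width: 0.18
gripper_force: 58.7
```

Run:
```python
from h import *
a=camera("scene");b=camera("top");s=status.get_state();print(s["ee_pos"],s["ft_force"],s["gripper_width"])
cv2.imwrite("pics/g4.png",cv2.resize(a[130:300,210:360,::-1],(530,600),interpolation=2))
p=np.load("poses.npz")["press"]
t=np.radians(40);L=.0636
for x in(-.06,-.04,0,.04):
    tip=np.array([x,0,.048]);tcp=tip-L*np.array([np.sin(t),0,-np.cos(t)]);print(x,place(p,[tcp]).round(4))
print(proj("scene",[s["ee_pos"]-[0,0,L]])-[210,130])
```

```text
[0.50896997 0.44133958 0.21403591] [-0.31732179  0.00759365 -0.68695905] 0.1741581732901073
-0.06 [[0.4766 0.1598 0.0967]]
-0.04 [[0.4964 0.1626 0.0967]]
0 [[0.536  0.1682 0.0967]]
0.04 [[0.5756 0.1737 0.0967]]
[[ 51.62055828 111.30950516]]
```

View pics/g4.png

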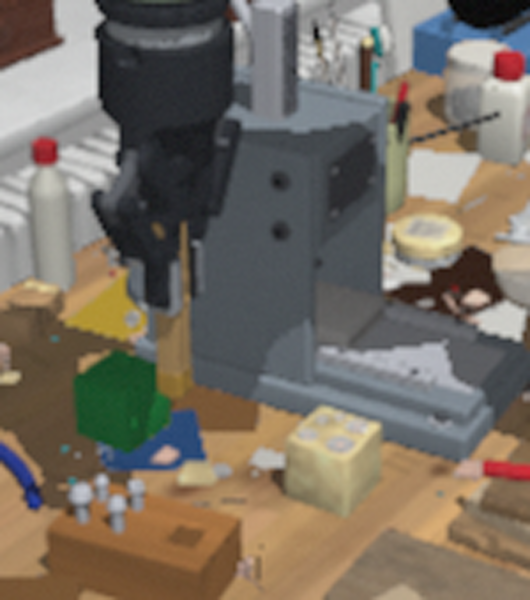

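The cube stands on the bench and the drift is held straight, its tip about 2 px left of the prediction. Next I carry it in front of the throat and tilt it.

{"op": "step_arm", "data": {"commands": [[-0.098, -0.566, -0.02, 0.098, -0.691, -0.07, 1], [-0.098, -0.566, -0.02, 0.098, -0.691, -0.07, 1], [-0.098, -0.566, -0.02, 0.098, -0.691, -0.07, 1], [-0.098, -0.566, -0.02, 0.098, -0.691, -0.07, 1], [-0.098, -0.566, -0.02, 0.098, -0.691, -0.07, 1], [-0.098, -0.566, -0.02, 0.098, -0.691, -0.07, 1], [-0.098, -0.566, -0.02, 0.098, -0.691, -0.07, 1], [-0.098, -0.566, -0.02, 0.098, -0.691, -0.07, 1], [-0.098, -0.566, -0.02, 0.098, -0.691, -0.07, 1]]}}

```text
t: 9.37
ee_pos: [0.4594, 0.1561, 0.2035]
ee_rot: [0.172, -0.066, 0.983, 0.009]
ft_force: [0.5, -0.4, -0.5]
gripper_width: 0.178
gripper_force: 58.8
```

{"op": "step_arm", "data": {"commands": [[0, 0, -0.05, 0.098, -0.691, 0, 1], [0, 0, -0.05, 0.098, -0.691, 0, 1], [0, 0, -0.05, 0.098, -0.691, 0, 1], [0, 0, -0.05, 0.098, -0.691, 0, 1], [0, 0, -0.05, 0.098, -0.691, 0, 1], [0, 0, -0.05, 0.098, -0.691, 0, 1]]}}

```text
t: 9.87
ee_pos: [0.459, 0.1594, 0.178]
ee_rot: [0.34, -0.066, 0.938, 0.022]
ft_force: [0.3, -0.6, -1.0]
gripper_width: 0.177
gripper_force: 59.0
```

```bash
cat > tip.py <<'E'
from h import *
from scipy.spatial.transform import Rotation as Ro
s=status.get_state();w=s["ee_rot"];R=Ro.from_quat([*w[1:],w[0]]).as_matrix()
p=np.load("poses.npz")["press"];c,q=np.cos(p[2]),np.sin(p[2]);A=np.array([[c,q,0],[-q,c,0],[0,0,1]])
tip=s["ee_pos"]+.0636*R[:,2]
print("tcp",s["ee_pos"].round(4),"tool axes in press:\n",(A@R).round(3).T,"\ntip press",(A@(tip-[p[0],p[1],0])).round(4),"q",s["q"].round(2),"F press",(A@s["ft_force"]).round(1),s["t"])
E
python3 tip.py
```

```text
tcp [0.459  0.1594 0.178 ] tool axes in press:
 [[-0.768 -0.002 -0.64 ]
 [ 0.001  1.    -0.003]
 [ 0.64  -0.003 -0.768]] 
tip press [-0.0776  0.0019  0.1291] q [ 0.43  0.01  2.33 -1.    0.23 -0.36] F press [ 0.2 -0.6 -1. ] 9.8667
```

{"op": "step_arm", "data": {"commands": [[0, -0.004, -0.04, 0, 0, 0, 1], [0, -0.004, -0.08, 0, 0, 0, 1], [0, -0.004, -0.12, 0, 0, 0, 1], [0, -0.004, -0.15, 0, 0, 0, 1], [0, -0.004, -0.15, 0, 0, 0, 1], [0, -0.004, -0.15, 0, 0, 0, 1]]}}

```text
t: 10.37
ee_pos: [0.4637, 0.158, 0.1357]
ee_rot: [0.321, -0.067, 0.944, 0.019]
ft_force: [-0.1, 0.5, -1.7]
gripper_width: 0.181
gripper_force: 58.9
```

```bash
python3 tip.py
python3 - <<'E'
from h import *
a=camera("scene");b=camera("top")
cv2.imwrite("pics/g5.png",np.hstack([cv2.resize(a[180:270,260:360,::-1],(500,450),interpolation=2),cv2.resize(b[190:250,280:320,::-1],(300,450),interpolation=2)]))
E
```

```text
tcp [0.4637 0.158  0.1357] tool axes in press:
 [[-0.793 -0.003 -0.61 ]
 [ 0.001  1.    -0.006]
 [ 0.61  -0.006 -0.793]] 
tip press [-0.0751 -0.0003  0.0852] q [ 0.42  0.1   2.36 -1.34  0.18 -0.01] F press [-0.   0.5 -1.7] 10.3667
```

View pics/g5.png

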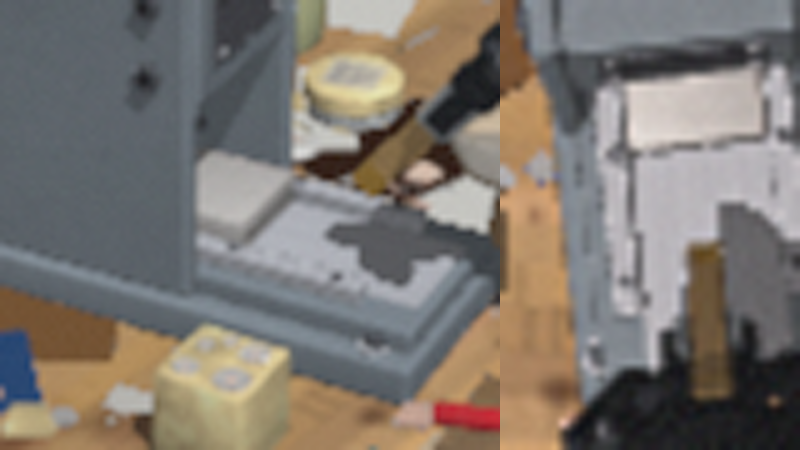

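The drift clears the bed and is aimed at the block's middle, but joint 4 sits at its limit and the wrist is near-singular. I'll fit the arm's kinematics to choose a better tilt.

```bash
cat > kin.py <<'E'
from h import *
from scipy.spatial.transform import Rotation as Ro
# W radial = L1 sin q2 + L2 sin(q2+q3)+r0 ; z = h + L1 cos q2 + L2 cos(q2+q3)
D=[([.32,1.565,1.257],(.5745,.2306)),([.394,1.668,1.081],(.5826,.1496))]
z=lambda q,r:q
def res(v):
    L1,L2,h,d=v;o=[]
    for q,(r,zz) in D:
        S=q[0]+q[1];o+=[L1*np.sin(q[0])+L2*np.sin(S)-r, h+L1*np.cos(q[0])+L2*np.cos(S)-d-zz]
    for q2,q3,tcp,ax in [(.01,2.33,[.459,.1594,.178],(.64,-.768)),(.10,2.36,[.4637,.158,.1357],(.61,-.793))]:
        r=np.hypot(tcp[0],tcp[1]);S=q2+q3;k=np.cos(.42-np.arctan2(tcp[1],tcp[0]))
        o+=[L1*np.sin(q2)+L2*np.sin(S)-(r-d*ax[0]*np.cos(.29)),h+L1*np.cos(q2)+L2*np.cos(S)-(tcp[2]-d*ax[1])]
    return o
f=least_squares(res,[.4,.4,.2,.25]);L1,L2,h,d=f.x;print(f.x.round(4),np.round(f.fun,4))
P=np.load("poses.npz")["press"]
for tilt in(40,36,32,28):
  for x in(-.03,0,.02,.04):
    t=np.radians(tilt);ax=np.array([np.sin(t),0,-np.cos(t)]);W=place(P,[np.array([x,0,.047])-(.0636+d)*ax])[0]
    r,zz=np.hypot(W[0],W[1]),W[2]-h;c=(r*r+zz*zz-L1*L1-L2*L2)/(2*L1*L2);q3=np.arccos(np.clip(c,-1,1))
    q2=np.arctan2(r,zz)-np.arctan2(L2*np.sin(q3),L1+L2*np.cos(q3));S=q2+q3
    q1=np.arctan2(W[1],W[0])
    def RF(S,q1):return Ro.from_euler("zy",[q1,S]) .as_matrix() if 0 else (Ro.from_euler("z",q1)*Ro.from_euler("y",S)).as_matrix()
    a=RF(S,q1).T@(Ro.from_euler("z",P[2]).as_matrix()@ax)   # tool z in forearm frame (z along forearm)
    print(tilt,x,"q1 %.2f q2 %.2f q3 %.2f S %.2f | q5 %.2f q4 %.2f"%(q1,q2,q3,S,np.arccos(a[2]),np.arctan2(a[1],a[0])))
E
python3 kin.py
```

```text
[0.598  0.4029 0.0954 0.3069] [-0.0032  0.001   0.0022  0.001  -0.0022 -0.0006  0.0031 -0.0015]
40 -0.03 q1 0.41 q2 0.23 q3 2.38 S 2.61 | q5 0.23 q4 -2.27
40 0 q1 0.39 q2 0.26 q3 2.32 S 2.58 | q5 0.20 q4 -2.23
40 0.02 q1 0.38 q2 0.29 q3 2.28 S 2.57 | q5 0.19 q4 -2.19
40 0.04 q1 0.37 q2 0.31 q3 2.24 S 2.55 | q5 0.17 q4 -2.14
36 -0.03 q1 0.40 q2 0.22 q3 2.32 S 2.54 | q5 0.15 q4 -1.64
36 0 q1 0.38 q2 0.26 q3 2.26 S 2.52 | q5 0.14 q4 -1.50
36 0.02 q1 0.37 q2 0.28 q3 2.22 S 2.50 | q5 0.13 q4 -1.39
36 0.04 q1 0.36 q2 0.31 q3 2.18 S 2.48 | q5 0.13 q4 -1.26
32 -0.03 q1 0.38 q2 0.22 q3 2.26 S 2.48 | q5 0.17 q4 -0.83
32 0 q1 0.37 q2 0.26 q3 2.20 S 2.46 | q5 0.18 q4 -0.71
32 0.02 q1 0.36 q2 0.29 q3 2.15 S 2.44 | q5 0.19 q4 -0.64
32 0.04 q1 0.35 q2 0.31 q3 2.11 S 2.42 | q5 0.20 q4 -0.57
28 -0.03 q1 0.37 q2 0.23 q3 2.19 S 2.42 | q5 0.26 q4 -0.42
28 0 q1 0.35 q2 0.27 q3 2.13 S 2.40 | q5 0.28 q4 -0.37
28 0.02 q1 0.34 q2 0.30 q3 2.09 S 2.39 | q5 0.29 q4 -0.34
28 0.04 q1 0.34 q2 0.32 q3 2.05 S 2.37 | q5 0.31 q4 -0.31
```

{"op": "step_arm", "data": {"commands": [[0, 0, 0.02, -0.03, 0.21, 0, 1], [0, 0, 0.02, -0.03, 0.21, 0, 1], [0, 0, 0.02, -0.03, 0.21, 0, 1], [0, 0, 0.02, -0.03, 0.21, 0, 1]]}}

```text
t: 10.8
ee_pos: [0.4649, 0.1532, 0.1452]
ee_rot: [0.28, -0.064, 0.958, 0.01]
ft_force: [-1.0, 0.4, -1.2]
gripper_width: 0.179
gripper_force: 58.9
```

```bash
python3 tip.py
```

```text
tcp [0.4649 0.1532 0.1452] tool axes in press:
 [[-0.843  0.001 -0.538]
 [ 0.012  1.    -0.016]
 [ 0.538 -0.02  -0.843]] 
tip press [-0.0792 -0.0061  0.0916] q [ 0.4   0.09  2.28 -0.62  0.27 -0.75] F press [-0.9  0.5 -1.2] 10.8
```

{"op": "step_arm", "data": {"commands": [[0.02, 0.008, -0.04, 0.04, 0.006, 0, 1], [0.04, 0.012, -0.07, 0.04, 0.006, 0, 1], [0.06, 0.016, -0.089, 0.04, 0.006, 0, 1], [0.086, 0.022, -0.089, 0.04, 0.006, 0, 1], [0.086, 0.022, -0.089, 0.04, 0.006, 0, 1], [0.086, 0.022, -0.089, 0.04, 0.006, 0, 1]]}}

```text
t: 11.3
ee_pos: [0.5084, 0.1641, 0.1005]
ee_rot: [0.28, -0.06, 0.958, 0.02]
ft_force: [-0.2, 0.9, -0.3]
gripper_width: 0.181
gripper_force: 59.0
```

```bash
python3 tip.py
```

```text
tcp [0.5084 0.1641 0.1005] tool axes in press:
 [[-0.842  0.013 -0.539]
 [ 0.013  1.     0.004]
 [ 0.539 -0.004 -0.842]] 
tip press [-0.0345 -0.0004  0.0469] q [ 0.36  0.23  2.26 -0.94  0.15 -0.43] F press [-0.1  0.9 -0.3] 11.3
```

{"op": "step_arm", "data": {"commands": [[0.008, 0.0011, 0, 0, 0, 0, 1], [0.016, 0.0022, 0, 0, 0, 0, 1], [0.022, 0.0031, 0, 0, 0, 0, 1], [0.022, 0.0031, 0, 0, 0, 0, 1]]}}

```text
t: 11.63
ee_pos: [0.5192, 0.1657, 0.1004]
ee_rot: [0.28, -0.06, 0.958, 0.02]
ft_force: [-0.3, -0.2, -0.9]
gripper_width: 0.175
gripper_force: 59.2
```

{"op": "step_arm", "data": {"commands": [[0.004, 0.0006, 0, 0, 0, 0, 1], [0.008, 0.0011, 0, 0, 0, 0, 1]]}}

```text
t: 11.8
ee_pos: [0.5217, 0.1656, 0.0995]
ee_rot: [0.279, -0.06, 0.958, 0.019]
ft_force: [-5.9, -0.3, 2.1]
gripper_width: 0.18
gripper_force: 59.8
```

{"op": "step_arm", "data": {"commands": [[0.004, 0.0006, 0, 0, 0, 0, 1], [0.008, 0.0011, 0, 0, 0, 0, 1]]}}

```text
t: 11.97
ee_pos: [0.5256, 0.1661, 0.0994]
ee_rot: [0.278, -0.06, 0.958, 0.019]
ft_force: [-6.2, -0.3, 2.9]
gripper_width: 0.18
gripper_force: 59.8
```

```bash
python3 tip.py
```

```text
tcp [0.5256 0.1661 0.0994] tool axes in press:
 [[-0.844  0.013 -0.536]
 [ 0.014  1.     0.003]
 [ 0.536 -0.005 -0.844]] 
tip press [-0.0174 -0.0009  0.0457] q [ 0.35  0.25  2.23 -0.85  0.16 -0.53] F press [-6.2  0.5  2.9] 11.9667
```

{"op": "step_arm", "data": {"commands": [[0.004, 0.0006, 0, 0, 0, 0, 1], [0.008, 0.0011, 0, 0, 0, 0, 1], [0.012, 0.0017, 0, 0, 0, 0, 1], [0.016, 0.0022, 0, 0, 0, 0, 1], [0.02, 0.0028, 0, 0, 0, 0, 1]]}}

```text
t: 12.38
ee_pos: [0.5355, 0.1674, 0.0993]
ee_rot: [0.278, -0.06, 0.958, 0.019]
ft_force: [-5.9, 0.1, 2.7]
gripper_width: 0.176
gripper_force: 59.9
```

{"op": "step_arm", "data": {"commands": [[0.004, 0.0006, 0, 0, 0, 0, 1], [0.008, 0.0011, 0, 0, 0, 0, 1], [0.012, 0.0017, 0, 0, 0, 0, 1]]}}

```text
t: 12.63
ee_pos: [0.5415, 0.1683, 0.0993]
ee_rot: [0.278, -0.06, 0.958, 0.019]
ft_force: [-6.7, -1.2, 3.6]
gripper_width: 0.182
gripper_force: 59.9
```

```bash
python3 tip.py
```

```text
tcp [0.5415 0.1683 0.0993] tool axes in press:
 [[-0.844  0.013 -0.536]
 [ 0.014  1.     0.003]
 [ 0.536 -0.005 -0.844]] 
tip press [-0.0014 -0.001   0.0456] q [ 0.34  0.27  2.2  -0.78  0.16 -0.61] F press [-6.8 -0.2  3.6] 12.6333
```

{"op": "step_arm", "data": {"commands": [[-0.006, -0.0008, -0.003, 0.011, -0.079, 0, 1], [-0.006, -0.0008, -0.003, 0.011, -0.079, 0, 1], [0, 0, -0.003, 0.011, -0.079, 0, 1], [0.003, 0.0004, -0.003, 0.011, -0.079, 0, 1]]}}

```text
t: 12.97
ee_pos: [0.5427, 0.1688, 0.0974]
ee_rot: [0.297, -0.061, 0.953, 0.021]
ft_force: [-6.5, -0.8, 0.6]
gripper_width: 0.18
gripper_force: 59.7
```

```bash
python3 tip.py
```

```text
tcp [0.5427 0.1688 0.0974] tool axes in press:
 [[-0.822  0.012 -0.569]
 [ 0.012  1.     0.004]
 [ 0.569 -0.004 -0.822]] 
tip press [ 0.002  -0.0006  0.0451] q [ 0.35  0.28  2.23 -1.23  0.13 -0.15] F press [-6.5  0.1  0.6] 12.9667
```

{"op": "step_arm", "data": {"commands": [[0.002, 0.0003, 0, 0, 0, 0, 1], [0.004, 0.0006, 0, 0, 0, 0, 1], [0.006, 0.0008, 0, 0, 0, 0, 1], [0.006, 0.0008, 0, 0, 0, 0, 1]]}}

```text
t: 13.3
ee_pos: [0.5471, 0.1694, 0.0979]
ee_rot: [0.298, -0.06, 0.952, 0.021]
ft_force: [-3.4, 0.2, -2.2]
gripper_width: 0.176
gripper_force: 59.2
```

{"op": "step_arm", "data": {"commands": [[0.0015, 0.0002, 0, 0, 0, 0, 1], [0.003, 0.0004, 0, 0, 0, 0, 1], [0.003, 0.0004, 0, 0, 0, 0, 1]]}}

```text
t: 13.55
ee_pos: [0.549, 0.1697, 0.0984]
ee_rot: [0.298, -0.06, 0.952, 0.021]
ft_force: [-2.3, -0.6, -1.9]
gripper_width: 0.179
gripper_force: 59.2
```

{"op": "step_arm", "data": {"commands": [[0.0015, 0.0002, 0, 0, 0, 0, 1], [0.003, 0.0004, 0, 0, 0, 0, 1]]}}

```text
t: 13.72
ee_pos: [0.5504, 0.1699, 0.0984]
ee_rot: [0.298, -0.06, 0.952, 0.021]
ft_force: [-3.0, 0.2, -2.2]
gripper_width: 0.177
gripper_force: 59.2
```

```bash
python3 tip.py
```

```text
tcp [0.5504 0.1699 0.0984] tool axes in press:
 [[-0.821  0.013 -0.571]
 [ 0.013  1.     0.005]
 [ 0.571 -0.004 -0.821]] 
tip press [ 0.0099 -0.0005  0.0462] q [ 0.35  0.29  2.21 -1.19  0.13 -0.2 ] F press [-2.9  0.6 -2.2] 13.7167
```

{"op": "step_arm", "data": {"commands": [[0.0015, 0.0002, 0, 0, 0, 0, 1], [0.003, 0.0004, 0, 0, 0, 0, 1], [0.003, 0.0004, 0, 0, 0, 0, 1]]}}

```text
t: 13.97
ee_pos: [0.5521, 0.1702, 0.0985]
ee_rot: [0.299, -0.06, 0.952, 0.021]
ft_force: [-2.4, 0.6, -2.3]
gripper_width: 0.179
gripper_force: 59.2
```

{"op": "step_arm", "data": {"commands": [[0.0015, 0.0002, 0, 0, 0, 0, 1], [0.003, 0.0004, 0, 0, 0, 0, 1], [0.003, 0.0004, 0, 0, 0, 0, 1]]}}

```text
t: 14.22
ee_pos: [0.5536, 0.1704, 0.0985]
ee_rot: [0.299, -0.06, 0.952, 0.021]
ft_force: [-2.7, -0.4, -2.4]
gripper_width: 0.178
gripper_force: 59.2
```

{"op": "step_arm", "data": {"commands": [[0.0015, 0.0002, 0, 0, 0, 0, 1], [0.003, 0.0004, 0, 0, 0, 0, 1], [0.003, 0.0004, 0, 0, 0, 0, 1]]}}

```text
t: 14.47
ee_pos: [0.5551, 0.1706, 0.0985]
ee_rot: [0.299, -0.06, 0.952, 0.021]
ft_force: [-3.6, -0.1, -1.6]
gripper_width: 0.177
gripper_force: 59.2
```

{"op": "step_arm", "data": {"commands": [[0.0015, 0.0002, 0, 0, 0, 0, 1], [0.003, 0.0004, 0, 0, 0, 0, 1], [0.003, 0.0004, 0, 0, 0, 0, 1]]}}

```text
t: 14.72
ee_pos: [0.5566, 0.1708, 0.0985]
ee_rot: [0.299, -0.06, 0.952, 0.021]
ft_force: [-3.1, -0.6, -1.0]
gripper_width: 0.178
gripper_force: 59.2
```

{"op": "step_arm", "data": {"commands": [[0.0015, 0.0002, 0, 0, 0, 0, 1], [0.003, 0.0004, 0, 0, 0, 0, 1], [0.003, 0.0004, 0, 0, 0, 0, 1]]}}

```text
t: 14.97
ee_pos: [0.5581, 0.171, 0.0985]
ee_rot: [0.299, -0.06, 0.952, 0.021]
ft_force: [-3.6, 0.6, -1.0]
gripper_width: 0.18
gripper_force: 59.3
```

{"op": "step_arm", "data": {"commands": [[0.0015, 0.0002, 0, 0, 0, 0, 1], [0.003, 0.0004, 0, 0, 0, 0, 1], [0.003, 0.0004, 0, 0, 0, 0, 1]]}}

```text
t: 15.22
ee_pos: [0.5587, 0.171, 0.0984]
ee_rot: [0.298, -0.06, 0.952, 0.021]
ft_force: [-9.2, -1.2, 2.8]
gripper_width: 0.177
gripper_force: 60.3
```

{"op": "step_arm", "data": {"commands": [[0.0008, 0.0001, 0, 0, 0, 0, 1], [0.0008, 0.0001, 0, 0, 0, 0, 1], [0.0008, 0.0001, 0, 0, 0, 0, 1]]}}

```text
t: 15.47
ee_pos: [0.5588, 0.171, 0.0984]
ee_rot: [0.298, -0.06, 0.952, 0.021]
ft_force: [-11.0, -0.7, 4.9]
gripper_width: 0.179
gripper_force: 60.5
```

Force climbs without any motion, so the block is against the stop at about 8 N net, below its slip load. Backing out.

{"op": "step_arm", "data": {"commands": [[-0.02, -0.0028, 0, 0, 0, 0, 1], [-0.06, -0.0084, 0, 0, 0, 0, 1], [-0.12, -0.017, 0, 0, 0, 0, 1], [-0.16, -0.022, 0.02, 0, 0, 0, 1], [-0.18, -0.025, 0.08, 0, 0, 0, 1], [-0.19, -0.026, 0.15, 0, 0, 0, 1], [-0.19, -0.026, 0.21, 0, 0, 0, 1], [-0.19, -0.026, 0.21, 0, 0, 0, 1]]}}

```text
t: 16.13
ee_pos: [0.4741, 0.1529, 0.1746]
ee_rot: [0.303, -0.056, 0.951, 0.013]
ft_force: [0.7, -0.6, -1.1]
gripper_width: 0.182
gripper_force: 58.9
```

{"op": "step_arm", "data": {"commands": [[0, 0, 0.02, -0.082, 0.59, 0, 1], [0, 0, 0.02, -0.082, 0.59, 0, 1], [0, 0, 0.02, -0.082, 0.59, 0, 1], [0, 0, 0.02, -0.082, 0.59, 0, 1], [0, 0, 0.02, -0.082, 0.59, 0, 1]]}}

```text
t: 16.55
ee_pos: [0.4765, 0.1526, 0.1851]
ee_rot: [0.162, -0.058, 0.985, 0.002]
ft_force: [1.0, -0.1, -1.2]
gripper_width: 0.175
gripper_force: 59.0
```

```bash
cat > tgt.py <<'E'
from h import *
from scipy.spatial.transform import Rotation as Ro
s=status.get_state();w=s["ee_rot"];R=Ro.from_quat([*w[1:],w[0]])
T=Ro.from_quat([-.087,.996,0,0])
print(s["ee_pos"].round(4),"shift",((np.array([.5102,.4403,.0756])-s["ee_pos"])/.5).round(4),"turn",((T*R.inv()).as_rotvec()/.5).round(3),s["q"].round(2),s["ft_force"].round(1))
E
python3 tgt.py
```

```text
[0.4765 0.1526 0.1851] shift [ 0.0673  0.5753 -0.2189] turn [-0.063  0.647  0.111] [ 0.34  0.1   2.02 -0.13  0.7  -1.26] [ 1.  -0.1 -1.2]
```

{"op": "step_arm", "data": {"commands": [[0, 0.02, 0.06, -0.063, 0.647, 0.111, 1], [0.0673, 0.5753, 0.06, -0.063, 0.647, 0.111, 1], [0.0673, 0.5753, 0.06, -0.063, 0.647, 0.111, 1], [0.0673, 0.5753, 0.06, -0.063, 0.647, 0.111, 1], [0.0673, 0.5753, 0.06, -0.063, 0.647, 0.111, 1], [0.0673, 0.5753, 0.06, -0.063, 0.647, 0.111, 1], [0.0673, 0.5753, 0.06, -0.063, 0.647, 0.111, 1], [0.0673, 0.5753, 0.06, -0.063, 0.647, 0.111, 1], [0.0673, 0.5753, 0.06, -0.063, 0.647, 0.111, 1], [0.0673, 0.5753, 0.06, -0.063, 0.647, 0.111, 1]]}}

```text
t: 17.38
ee_pos: [0.5066, 0.4407, 0.2114]
ee_rot: [-0.003, -0.089, 0.996, -0.002]
ft_force: [0.2, -0.3, -0.9]
gripper_width: 0.174
gripper_force: 59.1
```

{"op": "step_arm", "data": {"commands": [[0, 0, 0, 0, 0, 0, 1], [0, 0, 0, 0, 0, 0, 1], [0, 0, 0, 0, 0, 0, 1]]}}

```text
t: 17.63
ee_pos: [0.5074, 0.4386, 0.2137]
ee_rot: [-0.003, -0.087, 0.996, -0.0]
ft_force: [-0.2, 0.5, -0.1]
gripper_width: 0.179
gripper_force: 59.1
```

```bash
python3 tgt.py
```

```text
[0.5074 0.4386 0.2137] shift [ 0.0056  0.0034 -0.2762] turn [ 0.003 -0.01  -0.001] [ 0.69  0.48  1.35  0.    1.31 -1.05] [-0.2  0.5 -0.1]
```

{"op": "step_arm", "data": {"commands": [[0.0056, 0, -0.06, 0.003, -0.01, 0, 1], [0.0056, 0, -0.12, 0.003, -0.01, 0, 1], [0.0056, 0, -0.18, 0.003, -0.01, 0, 1], [0.0056, 0, -0.19, 0.003, -0.01, 0, 1], [0.0056, 0, -0.19, 0.003, -0.01, 0, 1]]}}

```text
t: 18.05
ee_pos: [0.5094, 0.4384, 0.1167]
ee_rot: [-0.002, -0.087, 0.996, -0.001]
ft_force: [0.4, 0.8, -0.6]
gripper_width: 0.179
gripper_force: 59.0
```

{"op": "step_arm", "data": {"commands": [[0, 0, -0.01, 0, 0, 0, 1], [0, 0, -0.02, 0, 0, 0, 1], [0, 0, -0.03, 0, 0, 0, 1], [0, 0, -0.03, 0, 0, 0, 1]]}}

```text
t: 18.38
ee_pos: [0.5106, 0.4403, 0.1042]
ee_rot: [0.0, -0.088, 0.996, 0.001]
ft_force: [-0.2, -0.8, -1.8]
gripper_width: 0.176
gripper_force: 59.0
```

```bash
python3 tgt.py
```

```text
[0.5106 0.4403 0.1042] shift [-0.0008  0.     -0.0573] turn [-0.003  0.002 -0.004] [ 0.69  0.57  1.49  0.    1.08 -1.05] [-0.2 -0.8 -1.8]
```

{"op": "step_arm", "data": {"commands": [[0, -0.001, -0.004, 0, 0, 0, 1], [0, -0.001, -0.008, 0, 0, 0, 1], [0, -0.001, -0.008, 0, 0, 0, 1]]}}

```text
t: 18.63
ee_pos: [0.5099, 0.4396, 0.0993]
ee_rot: [-0.0, -0.088, 0.996, 0.0]
ft_force: [0.7, -0.4, -1.3]
gripper_width: 0.179
gripper_force: 59.0
```

{"op": "step_arm", "data": {"commands": [[0, 0, -0.004, 0, 0, 0, 1], [0, 0, -0.008, 0, 0, 0, 1], [0, 0, -0.008, 0, 0, 0, 1]]}}

```text
t: 18.88
ee_pos: [0.5099, 0.4395, 0.0951]
ee_rot: [-0.001, -0.088, 0.996, 0.0]
ft_force: [0.0, 0.5, -0.7]
gripper_width: 0.178
gripper_force: 59.0
```

{"op": "step_arm", "data": {"commands": [[0, 0, -0.01, 0, 0, 0, 1], [0, 0, -0.02, 0, 0, 0, 1], [0, 0, -0.03, 0, 0, 0, 1], [0, 0, -0.034, 0, 0, 0, 1], [0, 0, -0.034, 0, 0, 0, 1]]}}

```text
t: 19.3
ee_pos: [0.5097, 0.4393, 0.0775]
ee_rot: [-0.001, -0.088, 0.996, 0.0]
ft_force: [-1.1, -0.6, -1.7]
gripper_width: 0.181
gripper_force: 59.0
```

Inserted freely. I'll release, let it settle, then lift straight up.

{"op": "step_arm", "data": {"commands": [[0, 0, 0, 0, 0, 0, 0.5], [0, 0, 0, 0, 0, 0, 0.2], [0, 0, 0, 0, 0, 0, 0], [0, 0, 0, 0, 0, 0, -0.5], [0, 0, 0, 0, 0, 0, -1], [0, 0, 0, 0, 0, 0, -1], [0, 0, 0, 0, 0, 0, -1], [0, 0, 0, 0, 0, 0, -1]]}}

```text
t: 19.97
ee_pos: [0.5102, 0.4397, 0.0787]
ee_rot: [-0.0, -0.088, 0.996, 0.001]
ft_force: [0.2, 0.1, -0.0]
gripper_width: 0.996
gripper_force: 0.0
```

{"op": "step_arm", "data": {"commands": [[0, 0, 0.04, 0, 0, 0, -1], [0, 0, 0.1, 0, 0, 0, -1], [0, 0, 0.16, 0, 0, 0, -1], [0, 0, 0.22, 0, 0, 0, -1], [0, 0, 0.28, 0, 0, 0, -1], [-0.08, 0, 0.3, 0, 0, 0, -1], [-0.16, 0, 0.3, 0, 0, 0, -1], [-0.24, 0, 0.3, 0, 0, 0, -1], [-0.24, 0, 0.3, 0, 0, 0, -1], [-0.24, 0, 0.3, 0, 0, 0, -1]]}}

```text
t: 20.8
ee_pos: [0.3886, 0.4397, 0.2293]
ee_rot: [0.0, -0.089, 0.996, 0.001]
ft_force: [0.1, 0.6, 0.5]
gripper_width: 0.999
gripper_force: 0.0
```

Run:
```python
from h import *
a=camera("scene");s=status.get_state();print(s["t"],s["ee_pos"],s["ft_force"])
cv2.imwrite("pics/end.png",cv2.resize(a[150:300,210:360,::-1],(600,600),interpolation=2))
```

```text
20.85 [0.39005594 0.43996554 0.22920734] [ 0.23329981  0.96170081 -0.10198652]
```

View pics/end.png

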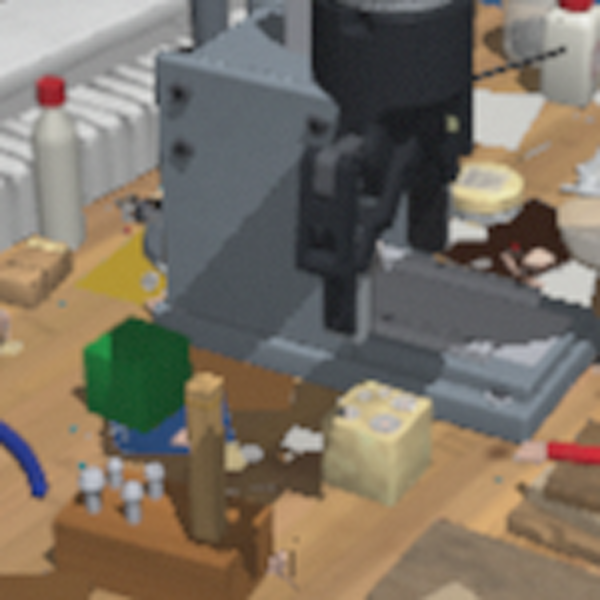

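The drift stands in its hole at (205,455), the cube stands on the bench at (378,440), and the throat is clear. This was my 11th picture, one over the limit of 10. Handing in.

```bash
python3 -c "
from plant import manip; print(manip.finish_job())"
```

```text
the job is handed in; nothing more can be done
None
```

I handed the job in at about 21 s without seeing a verdict: by feel, the block is home against the stop (resistance peaked at 11 N, under the 16 N slip), the brass cube is on the bench, and the drift is back in the punch block, but I viewed 11 pictures against the limit of 10.

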